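Peel the sticking top tray off the stack and hold it over the light panel

TASK

The clear blue tray on top of the black tray stack sticks tight and is tucked under the black clip at the corner opposite its orange tab. Pinch the tab and peel the tray off: raise the tab corner first while the opposite corner stays down under the clip, then draw it out, so that the black trays stay standing flat where they are. Carry it to the light panel and hold it there for inspection, level, centred over the panel and about 10 cm above it; finish while still holding it in the air there, and leave the other things on the bench where they are.

Things in the scene. Friction and masses are not known exactly. Their poses are not given: they have to be found in the camera images.
- top_tray: Translucent blue formed tray, 112 x 112 mm, 70 g, nested in the top of the black stack. Origin at the centre of the underside of its 3 mm thick square rim, which rests on the stack's rim; z up. Its pocket body, 91 mm square, reaches 12 mm below the origin into the stack's 100 mm square, 14 mm deep recess (4.5 mm play all round). At its (-x, -y) corner stands an upright orange tab.
- tab (a point): Orange tab, middle of its grip area: 70 mm from the tray's centre along its (-x, -y) diagonal, 20 mm above the rim's underside (60 mm above the bench at the start). An upright plate 8 mm thick along that diagonal, 30 mm wide across it, top 36 mm above the rim's underside: pinch it with one finger on the tray's side and one outside the corner. Axes as the tray's.
- tab_corner (a point): Underside of the rim below the tab, (-52, -52, 0) mm in the tray's frame. Four springy lips in the recess, one mid each side, press on the pocket walls with about 2 N each and hold the tray by friction until its wall has risen some 10 mm past them.
- far_corner (a point): Underside of the rim opposite the tab, (52, 52, 0) mm in the tray's frame. A clip of the stack roofs this rim corner, 3 mm above the rim and 10 mm in along the diagonal: raised level, the whole stack comes along. Tip the tray up 0.2 to 0.3 rad about this corner, then draw it at least 15 mm towards the tab side and up.
- lower_trays: The black trays below, stuck together as one loose piece, 112 x 112 x 40 mm, about 0.7 kg, standing on the wooden bench top; the clip at its (+x, +y) corner rises to 52 mm and stands 88 mm out from the centre. Origin at the centre of its underside, axes as the top tray's at the start.
- stack_top (a point): Centre of the black stack's upper rim plane, 40 mm above its underside.
- light_panel: Flat square inspection light panel, aluminium frame with a white luminous face, 150 x 150 x 12 mm, fixed on the 2 mm thick green bench mat. Origin at the centre of its underside.
- panel_mid (a point): Centre of the light panel's luminous upper face, 15 mm above the bench top.
- tester_small: Bystander: small black handheld tester, 100 x 62 x 25 mm, lying on the bench. Origin at the centre of its underside.
- flux_bottle: Bystander: small amber bottle with black nozzle, 40 mm across, 100 mm tall. Origin at the centre of its underside.
- wick_reel: Bystander: flat blue reel, 42 mm across, 12 mm high. Origin at the centre of its underside.
- long_nose: Bystander: long-nose pliers with yellow handles, 149 x 75 x 12 mm. Origin at the centre of its underside.

How it is judged:
On the way, in this order (a step that is already met when the one before it is completed fails the run):
1. the tab corner is raised at least 20 mm off the stack while the opposite corner is still down under the clip (z of tab_corner in the frame of stack_top above 0.02 m and z of far_corner in the frame of stack_top below 0.006 m and horizontal distance between far_corner and stack_top above 0.066 m), for 0.1 s.
2. the tray has come clear of the stack (z of each of far_corner, top_tray in the frame of stack_top above 0.03 m and contact force between top_tray and lower_trays below 0.05 N), for 0.1 s.
At the end, for the whole second after the job is handed in: The gripper holds the blue tray still and level within 0.2 rad, clear of stack and panel, its centre within 45 mm of the panel's centre from above and 60 to 150 mm above its face; the black trays stand flat within 30 mm of their start and no bystander has moved over 30 mm (horizontal distance between top_tray and panel_mid below 0.045 m and z of top_tray in the frame of panel_mid between 0.06 and 0.15 m and angle between top_tray's own z axis and vertical below 0.2 rad and linear speed of top_tray below 0.03 m/s and contact force between the fingers and top_tray above 1 N and contact force between top_tray and lower_trays below 0.05 N and contact force between top_tray and light_panel below 0.05 N and distance of each of lower_trays, tester_small, flux_bottle, wick_reel, long_nose from where it was at the start of the episode below 0.03 m and angle between lower_trays's own z axis and vertical below 0.05 rad); the arm keeps its last pose, push and grip.
It fails at once if the black trays are lifted or tipped along with the top tray (angle between lower_trays's own z axis and vertical above 0.12 rad or height (world z) of stack_top above 0.052 m).
It fails at once if the black trays are shoved more than 30 mm (distance of lower_trays from where it was at the start of the episode above 0.03 m).
It fails at once if a bystander is moved (distance of any of tester_small, flux_bottle, wick_reel, long_nose from where it was at the start of the episode above 0.03 m).
It also fails if it takes over 38 s, if anything falls off the work surface, if the arm or the gripper's body presses on something with over 40 N, if the wrist force passes 120 N, or if a joint passes its speed limit or range.

ROBOT

A 6-joint arm with a two-finger parallel gripper is mounted at the origin on a cart in front of the work surface, level with it; the furniture and walls round the work are solid. World frame = base frame: x ahead of the robot, y to its left, z up, the work surface at z = 0. Lengths are in m, angles in rad, forces in N, time in s.
With the tool pointing down it reaches from about 0.325 to 0.85 m from the base axis. Payload 15.5 kg.
Tool frame: the origin (TCP) lies midway between the tips of the shut fingers; the grasp point (between the pads) lies 19 mm behind it; z points along the fingers, y is the line along which they close (so a half turn about z gives the same grasp; the last joint's range is limited). The gripper opens to 91 mm and grips with 3 to 60 N. Pads are 32 mm wide; open, the fingers measure 118 mm over their backs; the gripper's body (76 mm by 178 mm) begins 60 mm behind the grasp point.
Start: joints at [1.242, 0.494, 1.345, -0, 1.302, -0.096], TCP at [0.144, 0.608, 0.214] pointing down, gripper open.
Joint ranges: [-2.91, 2.91], [-0.82, 2.16], [0.22, 2.67], [-1.22, 4.37], [0.12, 2.79], [-3.08, 3.08]. Speed limits (rad/s): [1.89, 1.89, 2.57, 3.01, 3.01, 3.01].

INTERFACE

Orientations are given as a unit quaternion [x, y, z, w].
In Python, from bench import * gives the robot as it stands. Calls block until the motion is done:
- move_to(position, orientation): joint-space move of the TCP to a pose.
- line_to(position, orientation=None, feed=0.15): straight line of the TCP; orientation=None keeps the orientation; feed is the mean speed in m/s.
- set_joints(angles): joint-space move.
- grip(opening): opening from 0.0 (shut) to 1.0 (fully open); the grip force is fixed at half the most; returns when the fingers have stopped.
- hold(seconds).
- inverse_kinematics(position, orientation): joint angles nearest the present ones, or None.
- observe(): the state.
- grab_frame(name): name is "scene" or "top" or "wrist"; returns the picture (384x512x3 uint8, blue, green, red); there is no depth.
- camera_model(name): a dict with "fx", "fy", "cx", "cy" (pixels), "world_from_camera" (4x4, takes a point from camera to world coordinates). Camera axes: x right, y down, z forward; pixel columns grow to the right and rows downward; lengths in m; the calibration is good to about 2 mm. A picture is of the moment at which its call begins: read the wrist's pose just before it. camera_model takes no time and is no camera call; for the wrist camera it gives the pose at the moment of the call.
A pose or a line that the arm cannot do raises IKError and nothing moves.
- close_job(): hands the job in; it is judged then, once.
The state is a dict: "clock": time; "joint_pos": joint angles; "qvel": joint speeds; "joint_torque": joint torques, N m; "tcp_pos": TCP position; "ee_rot": TCP orientation; "wrist_force": force on the tool from outside, world axes, zero at the start; "wrist_torque": the same for the moment, N m; "width": opening from 0.0 (shut) to 1.0 (fully open); "grip_force": force on a finger pad.
Only numpy, scipy, OpenCV 4.12 (cv2) and the standard library are available. Lean on these libraries where they do the work, as an engineer would, in place of code of your own. Each camera call takes 0.05 s, during which the arm holds its last target. There are 200 camera calls.

## Working session

There is one attempt and no reset: what is moved stays moved. The work goes in short steps, each a Python script; the robot and the scene stay as the last script left them, time stands still between calls to the robot, and variables do not carry over. Pictures are saved under pics/ and viewed, at most 10 in all, crops included, and the job is handed in when it is done.

```bash
mkdir -p pics
python3 - <<'E'
from bench import *
import cv2
for n in("top","scene"):
    cv2.imwrite(f"pics/{n}0.png",grab_frame(n)); c=camera_model(n); print(n,c["fx"],c["cx"],c["cy"],c["world_from_camera"])
s=observe();print(s["ee_rot"],s["clock"],s["tcp_pos"])
E
```

```text
top 375.3025657323947 258.6101006903911 191.36596192187332 [[-0.00363346 -0.98885546  0.14883443  0.38654807]
 [-0.99996574  0.00469982  0.0068137   0.288249  ]
 [-0.00743726 -0.14880457 -0.98883866  1.00330723]
 [ 0.          0.          0.          1.        ]]
scene 444.24758112947956 253.1830514291586 190.18582538936315 [[ 0.65188886 -0.58000775  0.48849966 -0.07227126]
 [-0.75813664 -0.48453736  0.4364085  -0.25463362]
 [-0.01642398 -0.65483934 -0.75558964  1.00884539]
 [ 0.          0.          0.          1.        ]]
[ 1.16119001e-01  9.93235145e-01 -5.56579520e-04 -1.22471614e-04] 0.1 [0.14404082 0.60779498 0.2134041 ]
```

View pics/top0.png

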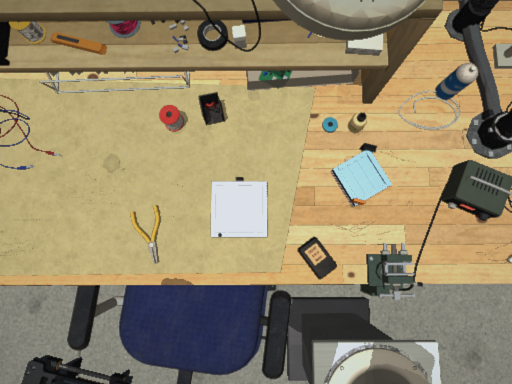

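View pics/scene0.png

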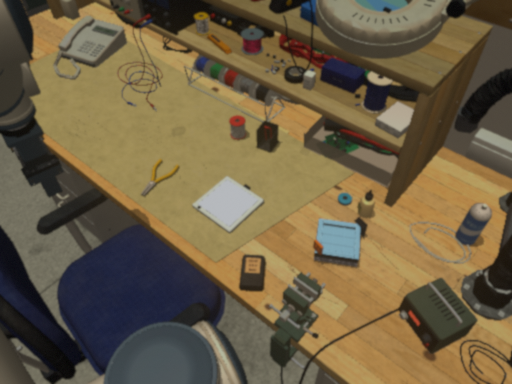

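The top view shows the tray at about (362,177), its orange tab at (357,202), the clip at (369,147) and the panel at (239,209). The scene view agrees: tray (340,242), tab (319,246), clip (361,228).

```bash
cat > h.py <<'E'
import numpy as np, cv2
def ray(c,uv,z):
    T=c["world_from_camera"]; T=np.array(T)
    d=T[:3,:3]@np.array([(uv[0]-c["cx"])/c["fx"],(uv[1]-c["cy"])/c["fy"],1])
    return T[:3,3]+d*(z-T[2,3])/d[2]
def blobs(m,amin=10):
    n,l,s,c=cv2.connectedComponentsWithStats(m)
    return [(s[i,4],c[i],l==i) for i in range(1,n) if s[i,4]>=amin]
E
python3 - <<'E'
from bench import *
from h import *
np.set_printoptions(precision=4,suppress=True)
for n,(x0,x1,y0,y1) in dict(top=(325,400,140,215),scene=(305,375,210,275)).items():
    im=cv2.imread(f"pics/{n}0.png"); c=camera_model(n); h=cv2.cvtColor(im,cv2.COLOR_BGR2HSV)
    roi=np.zeros(im.shape[:2],np.uint8); roi[y0:y1,x0:x1]=255
    for nm,lo,hi,z in (("blue",(85,50,90),(115,255,255),.043),("orange",(3,150,60),(15,255,255),.062),("black",(0,0,0),(180,255,50),.05)):
        m=cv2.inRange(h,lo,hi)&roi
        for a,ct,l in sorted(blobs(m),key=lambda t:-t[0])[:2]:
            r=cv2.minAreaRect(cv2.findContours(l.astype(np.uint8),0,1)[0][0])
            P=np.array([ray(c,p,z) for p in cv2.boxPoints(r)])
            print(n,nm,a,ct,ray(c,ct,z),"rectmid",P.mean(0)[:2],"sides",np.linalg.norm(P-np.roll(P,1,0),axis=1)); 
            if nm=="blue":print(P[:,:2].ravel())
im=cv2.imread("pics/top0.png"); c=camera_model("top")
m=cv2.inRange(cv2.cvtColor(im,cv2.COLOR_BGR2HSV),(0,0,185),(180,45,255)); m[:170]=0;m[245:]=0;m[:,:200]=0;m[:,280:]=0
a,ct,l=max(blobs(m),key=lambda t:t[0]);P=np.array([ray(c,p,.015) for p in cv2.boxPoints(cv2.minAreaRect(cv2.findContours(l.astype(np.uint8),0,1)[0][0]))]);print("panel",P.mean(0),np.linalg.norm(P-np.roll(P,1,0),axis=1))
E
```

```text
top blue 1717 [361.8381 175.7426] [0.5709 0.0265 0.043 ] rectmid [0.5697 0.0269] sides [0.1113 0.1132 0.1123 0.1114]
[ 0.5892  0.1023  0.648   0.0056  0.5494 -0.0481  0.4923  0.0476]
top orange 53 [358.1132 201.3019] [0.5017 0.0439 0.062 ] rectmid [0.5017 0.0448] sides [0.0342 0.0116 0.0343 0.0116]
top black 70 [367.8286 147.1429] [0.6454 0.0094 0.05  ] rectmid [0.646  0.0101] sides [0.0384 0.0148 0.0385 0.0148]
scene blue 1377 [339.3268 238.4168] [0.5701 0.021  0.043 ] rectmid [0.5681 0.0227] sides [0.108  0.1129 0.1147 0.1119]
[ 0.4902  0.0428  0.5886  0.0982  0.6471 -0.0005  0.5464 -0.0494]
scene orange 67 [317.209  246.2985] [0.5012 0.0449 0.062 ] rectmid [0.5003 0.0442] sides [0.0376 0.0187 0.038  0.0183]
scene black 61 [338.7869 258.1148] [ 0.5143 -0.0132  0.05  ] rectmid [ 0.5138 -0.0124] sides [0.0866 0.005  0.0869 0.005 ]
scene black 49 [361.5714 225.7959] [ 0.6374 -0.0036  0.05  ] rectmid [ 0.6366 -0.0054] sides [0.046  0.016  0.0462 0.0156]
panel [0.4905 0.3485 0.015 ] [0.1463 0.1472 0.1461 0.144 ]
```

```bash
cat >> h.py <<'E'
from scipy.spatial.transform import Rotation as Ro
def frame(u,s=1):
    y=np.array([u[0],u[1],0.])*s; z=np.array([0,0,-1.]); return Ro.from_matrix(np.c_[np.cross(y,z),y,z])
E
python3 - <<'E'
from bench import *
from h import *
u=np.array([.964,-.265]);u/=np.linalg.norm(u)
q0=observe()["joint_pos"];best=[]
for s in(1,-1):
    q=inverse_kinematics([.5015,.044,.17],frame(u,s).as_quat().tolist()); print(s,q)
    if q is not None: best.append((abs(q[5]),s))
s=min(best)[1]; print(s)
move_to([.5015,.044,.17],frame(u,s).as_quat().tolist())
o=observe();print(o["clock"],o["tcp_pos"],o["wrist_force"])
c=camera_model("wrist");print(c)
im=grab_frame("wrist");cv2.imwrite("pics/w1.png",im)
E
```

```text
1 [-3.11542942e-02  3.77594867e-01  1.69654638e+00 -4.44089210e-16
  1.06745141e+00  2.37115473e-01]
-1 [-3.11542942e-02  3.77594867e-01  1.69654638e+00 -4.44089210e-16
  1.06745141e+00 -2.90447718e+00]
1
2.4833 [0.50153959 0.04462884 0.1700354 ] [-0.19590704 -0.30642577 -0.61146136]
{'fx': 297.18739716152623, 'fy': 297.18739716152623, 'cx': 254.21374080132398, 'cy': 188.0101061521655, 'world_from_camera': array([[ 0.96432485, -0.25516453, -0.07048869,  0.52104198],
       [-0.26471974, -0.9284715 , -0.26050745,  0.11688746],
       [ 0.00102552,  0.26987356, -0.96289522,  0.34061956],
       [ 0.        ,  0.        ,  0.        ,  1.        ]])}
```

View pics/w1.png

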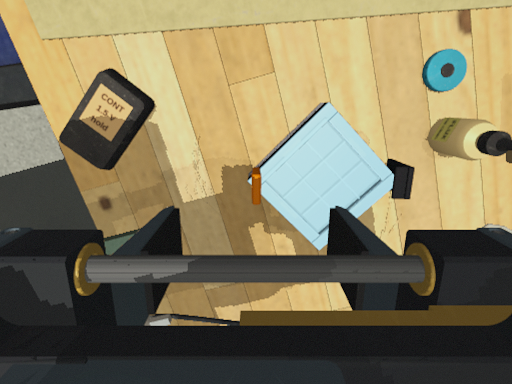

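The wrist view shows the tab at about (256,187), tray corners left (248,181) and right (394,177), and the clip at (402,179). The diagonal lies nearly along the image rows, so the yaw looks right.

Run:
```python
from bench import *
from h import *
np.set_printoptions(precision=4,suppress=True)
im=cv2.imread("pics/w1.png");c=camera_model("wrist");h=cv2.cvtColor(im,cv2.COLOR_BGR2HSV)
m=cv2.inRange(h,(3,150,60),(15,255,255));m[240:]=0
a,ct,l=max(blobs(m),key=lambda t:t[0]);ys,xs=np.where(l);print("tab",a,ct,xs.min(),xs.max(),ys.min(),ys.max(),ray(c,ct,.06),ray(c,ct,.065))
m=cv2.inRange(h,(85,30,90),(115,255,255));m[:,:240]=0;m[:95]=0
a,ct,l=max(blobs(m),key=lambda t:t[0]);r=cv2.minAreaRect(cv2.findContours(l.astype(np.uint8),0,1)[0][0])
P=np.array([ray(c,p,.043) for p in cv2.boxPoints(r)]);print(P,P.mean(0),np.linalg.norm(P-np.roll(P,1,0),axis=1))
```

```text
tab 280 [255.6929 187.0929] 251 260 167 204 [0.5021 0.0415 0.06  ] [0.5025 0.0428 0.065 ]
[[ 0.4935  0.0509  0.043 ]
 [ 0.5904  0.1011  0.043 ]
 [ 0.6462  0.0044  0.043 ]
 [ 0.5457 -0.0571  0.043 ]] [0.5689 0.0248 0.043 ] [0.1199 0.1092 0.1116 0.1178]
```

```bash
cat >> h.py <<'E'
C=np.array([.5692,.0252]);T=np.array([.5018,.0435]);u=(C-T)/np.linalg.norm(C-T);U=np.r_[u,0];F=np.r_[T+.148*u,.040];R0=frame(u,1)
def pose(th,slide=0,g=None,shift=np.zeros(3)):
    A=Ro.from_rotvec(th*np.cross([0,0,1],U)); p=F+A.apply(g-F)-slide*A.apply(U)+shift
    return p.tolist(),(A*R0).as_quat().tolist()
E
python3 - <<'E'
from bench import *
from h import *
g=np.r_[T,.049]
move_to([T[0],T[1],.1],R0.as_quat().tolist())
line_to(g.tolist(),feed=.08)
o=observe();print(o["clock"],o["tcp_pos"],o["wrist_force"])
grip(0.0)
o=observe();print(o["clock"],o["tcp_pos"],o["width"]*91,o["grip_force"],o["wrist_force"])
cv2.imwrite("pics/w2.png",grab_frame("wrist"))
E
```

```text
3.7 [0.50216479 0.04350656 0.04949648] [-0.3362784  -0.47499482  0.12678474]
4.9333 [0.50194461 0.04348784 0.04903566] 8.073505831101272 29.999927580356598 [ 0.30067505 -0.05149403 -0.23006315]
```

View pics/w2.png

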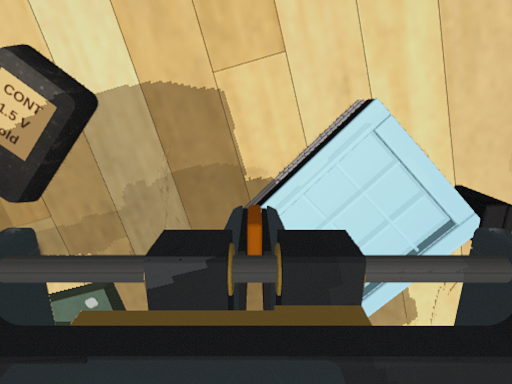

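The tab at (255,230) is pinched between the pads. The width reads 8.07 mm against the plate's 8 mm, and the tray is still seated under the clip at (485,205). Next I peel.

Run:
```python
from bench import *
from h import *
np.set_printoptions(precision=3,suppress=True)
g=np.r_[T,.049]
for th in(.05,.1,.15,.2,.25):
    line_to(*pose(th,0,g),feed=.04); o=observe(); print(th,o["clock"],o["tcp_pos"],o["width"]*91,o["wrist_force"],o["wrist_torque"])
hold(.3)
o=observe(); print(o["clock"],o["wrist_force"],o["wrist_torque"])
cv2.imwrite("pics/s3.png",cv2.resize(grab_frame("scene")[180:300,260:420],None,fx=4,fy=4))
```

```text
0.05 5.3167 [0.503 0.043 0.056] 7.780486435436784 [2.419 0.052 0.147] [-0.131 -0.384  0.023]
0.1 5.65 [0.503 0.043 0.063] 7.6329246252196405 [-1.897  0.113  2.783] [-0.116  0.033  0.013]
0.15 5.9833 [0.504 0.043 0.071] 7.831466183295806 [-0.568  0.613  1.344] [-0.122  0.074  0.021]
0.2 6.3167 [0.506 0.042 0.078] 7.742781709188401 [-0.082 -0.063  0.378] [-0.211 -0.143 -0.017]
0.25 6.65 [0.508 0.042 0.085] 7.6312202755285545 [ 0.403  0.367 -0.395] [-0.18  -0.21  -0.044]
6.95 [ 0.176 -0.317  0.007] [-0.146 -0.116 -0.006]
```

View pics/s3.png

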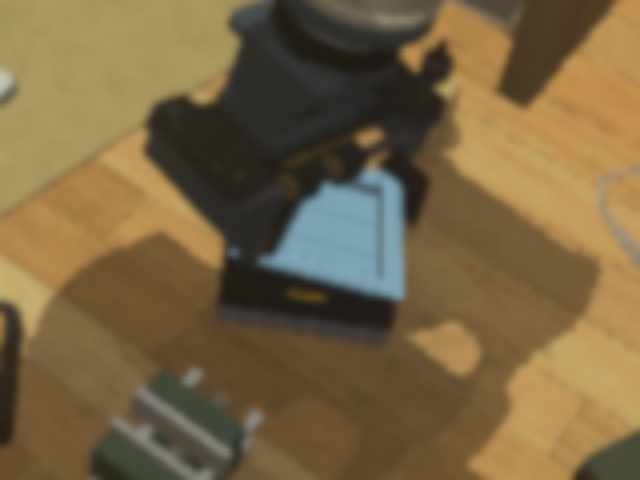

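The scene crop is partly hidden: the blue tray spans (230–405, 180–300) with the black side below it. The small wrist force says the stack isn't lifted. I'll check from the wrist camera.

Run:
```python
from bench import *
import cv2
cv2.imwrite("pics/w4.png",grab_frame("wrist"))
```

```text
(no output)
```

View pics/w4.png

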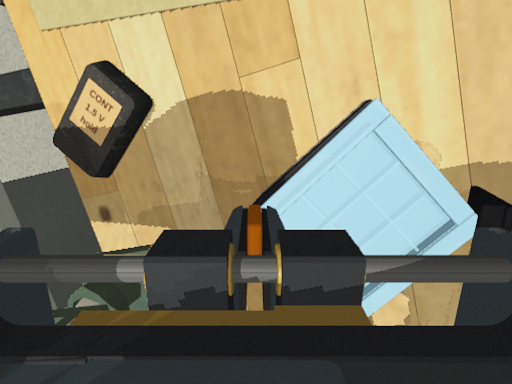

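The tray keeps its place relative to the gripper, with the tab at (255,230) and the far corner at (477,215), so it tipped rigidly with the tool. The far corner still meets the clip at (490,210). Next I draw it out and lift it.

Run:
```python
from bench import *
from h import *
np.set_printoptions(precision=3,suppress=True)
g=np.r_[T,.049]
def st(n):
    o=observe(); print(n,o["clock"],o["tcp_pos"],o["width"]*91,o["wrist_force"])
for s in(.01,.02,.03):
    line_to(*pose(.25,s,g),feed=.04); st(s)
up=lambda z:np.array([0,0,z])
line_to(*pose(.25,.032,g,up(.04)),feed=.06); st("up")
line_to(*pose(0,.032,g,up(.13)),feed=.1); st("level")
hold(.2); st("hold")
cv2.imwrite("pics/t5.png",cv2.resize(grab_frame("scene")[140:300,240:440],None,fx=3,fy=3))
```

```text
0.01 7.45 [0.499 0.044 0.088] 7.868666759254749 [-0.114  0.092 -0.486]
0.02 7.85 [0.49  0.047 0.09 ] 7.517575298706374 [-0.784  0.469 -0.984]
0.03 8.25 [0.48  0.049 0.093] 7.822541882156244 [-0.369  0.429 -1.357]
up 9.075 [0.478 0.05  0.133] 8.060037745312421 [-0.426 -0.675 -0.294]
level 9.6917 [0.471 0.052 0.179] 7.700950898986754 [-0.055 -0.091 -1.336]
hold 9.8917 [0.471 0.052 0.178] 7.541312484337503 [0.638 0.041 0.034]
```

View pics/t5.png

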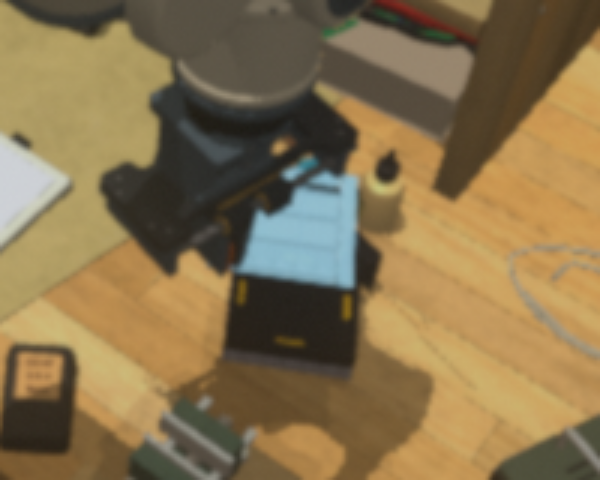

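The tray is off and held level. The stack stands on the bench with its empty recess visible at about (290,320), the clip at (370,265), and the bottle and tester are undisturbed. Next I carry the tray to the panel.

Run:
```python
from bench import *
from h import *
np.set_printoptions(precision=3,suppress=True)
b=np.deg2rad(15);v=np.array([np.cos(b),np.sin(b)]);p=np.array([.4905,.3485])-.0698*v;q=frame(v).as_quat().tolist()
move_to([*p,.178],q); line_to([*p,.124],feed=.06); hold(.4)
o=observe(); print(o["clock"],o["tcp_pos"],o["width"]*91,o["grip_force"],o["wrist_force"])
im=grab_frame("top");cv2.imwrite("pics/t6.png",im)
cv2.imwrite("pics/s6.png",grab_frame("scene"))
c=camera_model("top");h=cv2.cvtColor(im,cv2.COLOR_BGR2HSV)
m=cv2.inRange(h,(85,40,90),(115,255,255));m[:140]=0;m[265:]=0;m[:,:180]=0;m[:,320:]=0
for a,ct,l in blobs(m,40): print(a,ct,ray(c,ct,.118))
```

```text
12.4833 [0.423 0.33  0.124] 7.759307372401354 29.999925792217255 [ 0.652 -0.224 -0.901]
56 [227.125 179.036] [0.55  0.37  0.118]
66 [286.773 224.045] [0.442 0.228 0.118]
46 [307.239 253.304] [0.374 0.182 0.118]
```

View pics/t6.png

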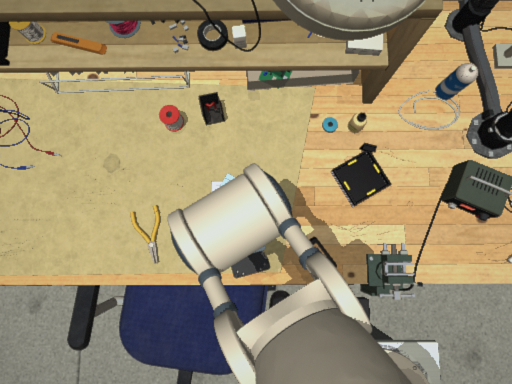

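View pics/s6.png

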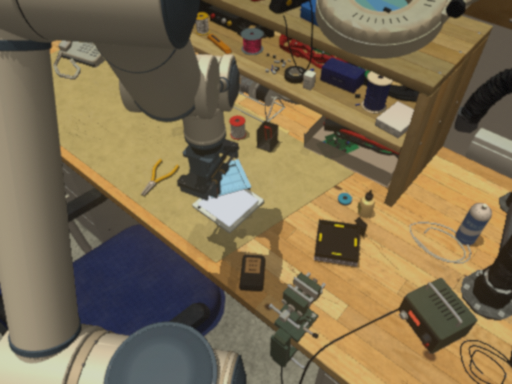

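The top view shows the black stack still at (361,177), with the bystanders where they were. The scene view shows the tray at (235,178), hanging over the panel at (228,205). One last wrist look will confirm it is level.

Run:
```python
from bench import *
from h import *
im=grab_frame("wrist");cv2.imwrite("pics/w7.png",im);c=camera_model("wrist")
print(ray(c,(477,213),.117),ray(c,(375,100),.117))
```

```text
[0.55692799 0.37523006 0.117     ] [0.46912322 0.4231246  0.117     ]
```

View pics/w7.png

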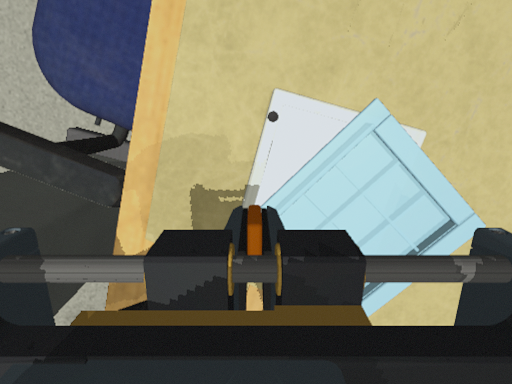

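The tray is held rigidly, with its upper corner at (378,99) and far corner near (485,222). That is within a few pixels of the seated grasp, so the tilt is well under 0.1 rad and it hangs over the panel.

```bash
python3 -c "
from bench import *
print(close_job())"
```

```text
the job is handed in; nothing more can be done
None
```

I peeled off the blue tray tab corner first, drew it out from under the clip, and handed the job in with it held near level over the panel, about 10 cm up. The black stack and bystanders looked unmoved in the last pictures; the hand-in returned no verdict.

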